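# Put the polishing kit back on its shadow pads

## Robot

A 7-joint arm with a two-finger parallel gripper is mounted at the origin on the work surface. World frame = base frame: x ahead of the robot, y to its left, z up, the work surface at z = 0. Lengths are in m, angles in rad, forces in N, time in s.
With the tool pointing down it reaches from about 0.4 to 0.85 m from the base axis. Payload 10.4 kg.
Tool frame: the origin (TCP) lies at the very end of the fingers, on their centre line; the grasp point (between the pads) lies r.tcp_to_grasp behind it (r.tcp_to_grasp is the distance from the TCP to the grasp point, in m); z points along the fingers, y is the line along which they close (so a half turn about z gives the same grasp; the last joint's range is limited). The gripper opens to 87 mm and grips with 3 to 60 N. Pads are 19 mm wide; open, the fingers measure 117 mm over their backs; the gripper's body (75 mm by 190 mm) begins 51 mm behind the grasp point.
Start: joints at [-1.254, 0.332, -0.065, 1.46, 0.022, 1.35, -0.088], TCP at [0.208, 0.589, 0.223] pointing down, gripper open.
Joint ranges: [-2.6, 2.6], [-0.5, 2.12], [-1.47, 1.34], [0.16, 2.42], [-1.27, 4.41], [0.06, 2.06], [-2.6, 2.6]. Speed limits (rad/s): [2.22, 2.22, 2.79, 2.79, 3.14, 3.14, 3.14].

## Interface

Orientations are given as a unit quaternion [x, y, z, w].
In Python, from bench import monitor, cams, ticket, r gives the robot as it stands.
- The arm moves only by the shell command python3 -m crank 'ROWS' [OPENING] [FORCE]. ROWS is a JSON object whose one key "steps" holds a list of rows, each a list of 2 entries, a list of its own where there are three numbers: the shift along the world's x, y, z in units of 25 mm (1.0 is 25 mm), then the turn, a rotation vector about the world's x, y, z in units of 5 degrees (1.0 is 5 degrees). In form: {"steps": [[[x, y, z], [ax, ay, az]], ...]}. A call has 1 to 10 rows; each row shifts and turns the commanded pose from where the row before left it; what a row does not reach is not made up. A row lasts 1/12 s, in which the tool goes at most 41.7 mm and 7.16 degrees, less where a joint would pass 70% of its speed; a pose out of reach is approached as far as the arm can. A call is refused whole if a number of a shift passes 1 or a number of a turn 1, either way. A call with a gripper value outside its range is refused whole. OPENING is the finger opening in mm, from 0 to 87, set as the call begins (- or left out, the last holds). The fingers move at their own pace and stop on an object; FORCE is the grip in N (left out, the last holds). Time passes only in rows, so rows that do not move let the fingers close. It gives the time, the measured TCP pose, the force, the opening and the grip force at its end, in the units of the state.
- monitor.read_state(): the state, without advancing time (a new reading comes with each control period).
- cams.camera(name): name is "side" or "top" or "wrist"; returns a dict with "pixels" (384x512x3 uint8, blue, green, red), "z_map" (384x512 float32, m along the optical axis (not along the pixel's ray), 0 where there is no reading), "vfov" (degrees; the focal length in pixels is half the picture's height over the tangent of half this angle, whatever the lens; pixels are square), "cx", "cy" (the principal point, pixels), "k1" (the pictures are not rectified: a ray, as slopes to the right and down, at radius r is drawn at 1 + k1 r^2 times it, then the intrinsics apply), "T" (4x4, takes a point from camera to world coordinates). Camera axes: x right, y up, looking along -z (the intrinsics and any distortion apply to the point x, -y, -z); pixel columns grow to the right and rows downward; lengths in m; the calibration is good to about 2 mm. A picture is of the moment at which its call begins.
- ticket.close_job(): hands the job in; it is judged then, once.
The state is a dict: "time": time; "joint_positions": joint angles; "joint_vel": joint speeds; "joint_torque": joint torques, N m; "ee_pos": TCP position; "eef_rot": TCP orientation; "ft_force": force on the tool from outside, world axes, zero at the start; "torque": the same for the moment, N m; "width": finger opening in m; "grip_force": force on a finger pad.
Only numpy, scipy, OpenCV 4.12 (cv2) and the standard library are available. Lean on these libraries where they do the work, as an engineer would, in place of code of your own. Each camera call takes 0.05 s, during which the arm holds its last target. There are 200 camera calls.

## Task

The polishing is done: put the cork sanding block, the felt buffing wheel, the yellow wax tin and the drill battery back on the foam pads, each flat and squarely on the painted outline that matches it. The sanding block is jammed up against the charger, so nudge it along endways until it is clear enough to take hold of. Set things down rather than dropping them, and leave the freshly waxed turned wooden foot where it stands.

Things in the scene. Friction and masses are not known exactly. Their poses are not given: they have to be found in the camera images.
- sanding_block: Brown cork block, dark red sole, 42 (its x) x 100 (y) x 30 mm high. Origin: centre of underside. Packed against the charger's far (+x) side, 2 to 4 mm gap, parallel to it, middles level within 8 mm: no finger room there, too long to grip end to end. +x side and ends free; slides easily (under 2 N). Bench clear 100 mm past its end towards the charger's -y (robot's centre line).
- charger: Black battery charger screwed to the bench, 80 (its x) x 110 (its y) x 45 mm high, to the robot's left. Origin: centre of its underside; at yaw 0 its axes are the world's. It does not move.
- buffing_wheel: Off-white felt buffing wheel lying flat, 58 mm diameter x 24 mm thick, with a steel hub (24 mm diameter, 2 mm) and an 8 mm diameter steel shank standing up from its centre to 52 mm above its underside. Origin: centre of its underside, z up; round, yaw without meaning. Stands in the near row with the others (any order, centres 115 mm apart or more).
- wax_tin: Yellow round wax tin with a blue disc on its lid, 60 mm diameter x 28 mm high. Origin: centre of its underside, z up; round, yaw without meaning. Stands in the near row with the others (any order, centres 115 mm apart or more).
- battery: Blue drill battery with red stripes, 72 (its x) x 50 (its y) x 34 mm high, with a black raised contact block 56 x 26 x 10 mm centred on top (44 mm in all). Origin: centre of its underside, z up. Its x lies within 0.4 rad of the world's x. The same turned half round. Stands in the near row with the others (any order, centres 115 mm apart or more).
- turned_foot: Small turned beech furniture foot, freshly waxed, standing upright, 46 mm diameter at the base, 64 mm tall. Origin: centre of its underside. A bystander: leave it where it stands. Stands in the near row with the others (any order, centres 115 mm apart or more).
- pad_block: Fixed flat dark grey foam board, 120 (its x) x 90 (y) x 6 mm thick, in the far row (any order, centres 150 mm apart or more). Origin: centre of underside; flat top 6 mm up. Full-size painted outline at its centre: a plain brown rectangle 100 x 42 mm, its long side along the pad's x: the block's y goes along the pad's x, either way round.
- pad_wheel: Fixed flat dark grey foam board, 120 (its x) x 90 (y) x 6 mm thick, in the far row (any order, centres 150 mm apart or more). Origin: centre of underside; flat top 6 mm up. Full-size painted outline at its centre: an off-white disc 58 mm across with a small dark steel-coloured disc in the middle.
- pad_tin: Fixed flat dark grey foam board, 120 (its x) x 90 (y) x 6 mm thick, in the far row (any order, centres 150 mm apart or more). Origin: centre of underside; flat top 6 mm up. Full-size painted outline at its centre: a yellow disc 60 mm across with a blue disc in the middle.
- pad_battery: Fixed flat dark grey foam board, 120 (its x) x 90 (y) x 6 mm thick, in the far row (any order, centres 150 mm apart or more). Origin: centre of underside; flat top 6 mm up. Full-size painted outline at its centre: a blue rectangle 72 x 50 mm with a red stripe along each long side, its long side along the pad's x: the battery's x goes along it, either way round.
Things that resemble listed ones, but are neither listed nor needed, are in the scene too. There is more than one size of the buffing_wheel; the job needs the largest.

How it is judged:
At the end, for the whole second after the job is handed in: Each of the four things rests upright on its own pad, its centre within 14 mm of the pad's centre, at rest; the sanding block and the battery lie along their outlines within 0.2 rad (either way round); the turned foot stands upright within 15 mm of where it was (horizontal distance between sanding_block and pad_block below 0.014 m and z of sanding_block in the frame of pad_block between 0.002 and 0.01 m and angle between each of sanding_block, buffing_wheel, wax_tin, battery, turned_foot's own z axis and vertical below 0.12 rad and linear speed of each of sanding_block, buffing_wheel, wax_tin, battery below 0.02 m/s and angular speed of each of sanding_block, buffing_wheel, wax_tin, battery below 0.2 rad/s and horizontal distance between buffing_wheel and pad_wheel below 0.014 m and z of buffing_wheel in the frame of pad_wheel between 0.002 and 0.01 m and horizontal distance between wax_tin and pad_tin below 0.014 m and z of wax_tin in the frame of pad_tin between 0.002 and 0.01 m and horizontal distance between battery and pad_battery below 0.014 m and z of battery in the frame of pad_battery between 0.002 and 0.01 m and angle between the y axis of sanding_block and the x axis of pad_block, either way round below 0.2 rad and angle between the x axis of battery and the x axis of pad_battery, either way round below 0.2 rad and distance of turned_foot from where it was at the start of the episode below 0.015 m); the robot touches nothing.
It fails at once if the freshly waxed turned foot is shifted by more than 15 mm or tipped (distance of turned_foot from where it was at the start of the episode above 0.015 m or angle between turned_foot's own z axis and vertical above 0.25 rad).
It fails at once if a thing of the kit is dropped or thrown: moving faster than 0.8 m/s (a fall of about 30 mm) while not in the fingers ((linear speed of sanding_block above 0.8 m/s and contact force between sanding_block and the fingers below 0.2 N) or (linear speed of buffing_wheel above 0.8 m/s and contact force between buffing_wheel and the fingers below 0.2 N) or (linear speed of wax_tin above 0.8 m/s and contact force between wax_tin and the fingers below 0.2 N) or (linear speed of battery above 0.8 m/s and contact force between battery and the fingers below 0.2 N)).
It also fails if it takes over 120 s, if anything falls off the work surface, if the arm or the gripper's body presses on something with over 40 N, if the wrist force passes 120 N, or if a joint passes its speed limit or range.

## Working session

There is one attempt and no reset: what is moved stays moved. The work goes in short steps, Python scripts to look and compute and a shell command to move; the robot and the scene stay as the last step left them, time stands still between calls to the robot, and variables do not carry over. Pictures are saved under pics/ and viewed, at most 14 in all, crops included, and the job is handed in when it is done.

```bash
ls; mkdir -p pics; cat > h.py <<'E'
import numpy as np, cv2
from bench import monitor, cams, ticket, r
def intr(c):
    f=192/np.tan(np.radians(c["vfov"])/2); return f
def cloud(c):
    f=intr(c); h,w=c["z_map"].shape
    v,u=np.mgrid[0:h,0:w].astype(float)
    K=np.array([[f,0,c["cx"]],[0,f,c["cy"]],[0,0,1.]])
    p=cv2.undistortPoints(np.stack([u.ravel(),v.ravel()],1)[:,None],K,np.array([c["k1"],0,0,0.])).reshape(h,w,2)
    z=c["z_map"]; P=np.stack([p[...,0]*z,-p[...,1]*z,-z,np.ones_like(z)],-1)
    X=(P@np.array(c["T"]).T)[...,:3]; X[z==0]=np.nan
    return X
E
python3 - <<'E'
from h import *
print(r.tcp_to_grasp, monitor.read_state())
for n in("top","side","wrist"):
    c=cams.camera(n); cv2.imwrite(f"pics/{n}0.png",c["pixels"]); np.save(f"pics/{n}0.npy",cloud(c)); print(n,c["vfov"],c["cx"],c["cy"],c["k1"],np.round(c["T"],3).tolist())
a=[cv2.imread(f"pics/{n}0.png") for n in("top","side")]
cv2.imwrite("pics/top0b.png",cv2.resize(a[0],(800,600),interpolation=cv2.INTER_CUBIC))
E
```

```text
pics
0.0187 {'time': 0.0, 'joint_positions': array([-1.25356894,  0.33290751, -0.06469204,  1.4609588 ,  0.02162748,
        1.34988035, -0.08850789]), 'joint_vel': array([ 0.00069723, -0.00175028,  0.00026791,  0.00015992,  0.00211981,
        0.00105484,  0.00079585]), 'joint_torque': array([ 3.66361364e-04, -6.23249531e+01,  2.47647031e-02, -3.89892054e+01,
       -6.13591075e-02,  3.96296207e-02,  1.65703541e-04]), 'ee_pos': array([0.20821678, 0.58888332, 0.22172333]), 'eef_rot': array([ 1.69091329e-01,  9.85600117e-01, -7.24915652e-04, -7.56056704e-05]), 'ft_force': array([ 0.24123443, -0.29176062,  0.43590154]), 'torque': array([-0.01199547, -0.03901103, -0.0233705 ]), 'grip_force': 0.0, 'width': 0.086809142002976}
top 48.55125819474682 259.24842600608247 186.22228565137917 0.0023117778904005585 [[0.156, 0.96, -0.234, 0.246], [-0.988, 0.152, -0.034, -0.048], [0.003, 0.237, 0.972, 0.944], [0.0, 0.0, 0.0, 1.0]]
side 48.5008788200798 252.18400917104503 186.37055194849646 -0.13329446491948632 [[-0.994, 0.082, -0.074, 0.371], [-0.111, -0.726, 0.679, 0.589], [0.002, 0.683, 0.731, 0.714], [0.0, 0.0, 0.0, 1.0]]
wrist 60.27486273361316 257.4992167154601 192.65207275219444 0.0301697658189258 [[0.334, -0.905, -0.261, 0.138], [0.942, 0.321, 0.095, 0.614], [-0.002, -0.278, 0.961, 0.384], [0.0, 0.0, 0.0, 1.0]]
```

View pics/top0b.png

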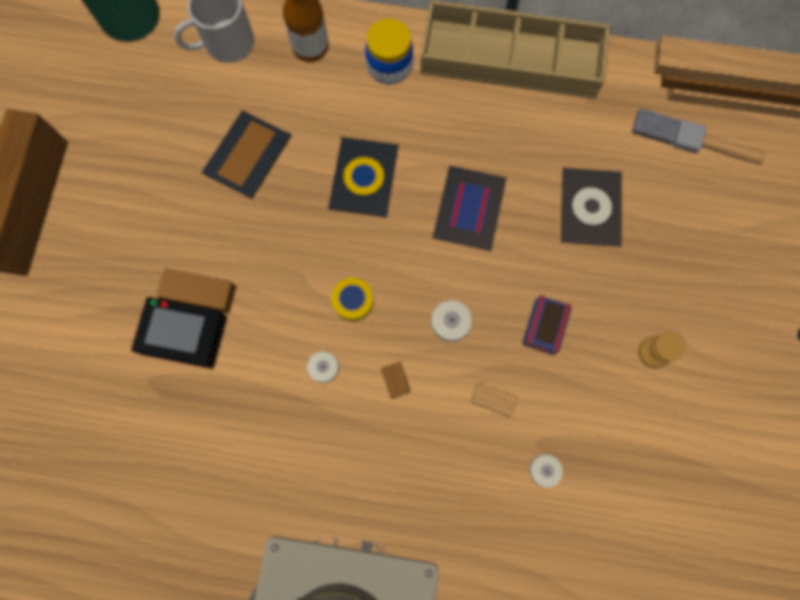

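View pics/side0.png

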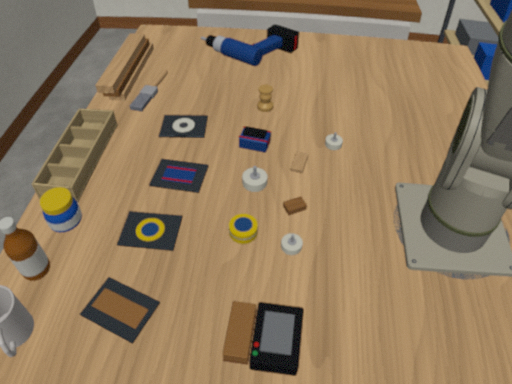

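The top view (800-px coordinates) shows:
- **Block and charger:** the block is at (197,290), against the charger at (180,333).
- **Near row:** tin (352,298), large wheel (451,320), battery (547,325), turned foot (662,350).
- **Pads:** block (247,153), tin (364,176), battery (470,208), wheel (592,206).
- **Lookalikes:** small wheels (322,367) and (547,470), a mini brown block (396,380), a pale block (494,399), and a yellow/blue jar (389,50).

I choose the 58 mm wheel at (451,320) and will check its size by measurement.

```bash
cat > m.py <<'E'
from h import *
def load(n,k=0): return cv2.imread(f"pics/{n}{k}.png"), np.load(f"pics/{n}{k}.npy")
def comp(X,m,minn=40):
    n,l,s,c=cv2.connectedComponentsWithStats(m.astype(np.uint8))
    for i in range(1,n):
        if s[i,4]<minn: continue
        P=X[l==i]; 
        (cx,cy),(w,h),a=cv2.minAreaRect((P[:,:2]*1000).astype(np.float32))
        yield P,c[i],(cx,cy),(w,h),a,s[i,4]
if __name__=="__main__":
  for n in("top","side"):
    im,X=load(n); z=X[...,2]
    print(n,"table z",np.nanmedian(z))
    roi=(X[...,0]>.25)&(X[...,0]<.78)&(abs(X[...,1])<.5)
    print("-- raised tops")
    for P,c,ctr,wh,a,k in comp(X,roi&(z>.012)):
        zt=np.percentile(P[:,2],90)
        T=P[P[:,2]>zt-.006]; ct=cv2.minAreaRect((T[:,:2]*1000).astype(np.float32))
        print(np.round(c),"all",np.round(ctr),np.round(wh),round(a),"ztop %.3f"%zt,"top",np.round(ct[0],1),np.round(ct[1]),round(ct[2],1))
    print("-- pads")
    for P,c,ctr,wh,a,k in comp(X,roi&(z>.003)&(z<.011)&(X[...,0]>.5),300):
        print(np.round(c),np.round(ctr,1),np.round(wh),round(a,1),"z %.4f"%np.median(P[:,2]),k)
E
python3 m.py; python3 - <<'E'
from h import *
a=cv2.imread("pics/top0.png")[165:320,180:440]; cv2.imwrite("pics/crop0.png",cv2.resize(a,None,fx=3,fy=3,interpolation=cv2.INTER_CUBIC))
E
```

```text
top table z 8.180313364947178e-05
-- raised tops
[447.  91.] all [ 768. -410.] [179.  24.] 89 ztop 0.021 top [ 768.  -410.1] [178.  24.] 89.9
[118. 204.] all [382. 286.] [111. 126.] 88 ztop 0.045 top [359.4 286.6] [107.  79.] 87.9
[225. 191.] all [445.  57.] [58. 59.] 57 ztop 0.030 top [445.6  57.2] [58. 58.] 55.0
[350. 208.] all [ 451. -221.] [50. 74.] 80 ztop 0.045 top [ 451.6 -220.7] [26. 56.] 79.7
[289. 205.] all [437. -87.] [57. 56.] 82 ztop 0.027 top [437.  -86.8] [57. 55.] 81.8
[424. 223.] all [ 439. -378.] [42. 40.] 78 ztop 0.065 top [ 439.  -378.3] [37. 40.] 8.7
[207. 235.] all [345.  81.] [42. 41.] 10 ztop 0.020 top [344.5  81.3] [42. 41.] 10.4
[253. 243.] all [343. -22.] [45. 30.] 28 ztop 0.018 top [342.9 -21.9] [45. 30.] 27.9
[320. 257.] all [ 336. -167.] [46. 29.] 76 ztop 0.015 top [ 336.2 -167.1] [46. 29.] 76.4
[350. 298.] all [ 262. -243.] [43. 25.] 90 ztop 0.021 top [ 262.4 -242.5] [43. 25.] 89.8
-- pads
[158.  98.] [649.2 258.2] [ 91. 121.] 71.1 z 0.0056 1614
[233. 113.] [641.1  75.5] [123.  90.] 0.7 z 0.0056 1666
[301. 133.] [615.7 -90.2] [ 90. 124.] 85.9 z 0.0056 1
[... 608 characters left out ...]
027 top [438.6 -84.3] [55. 56.] 4.4
[295. 204.] all [345. -19.] [46. 31.] 29 ztop 0.018 top [344.6 -19.1] [46. 31.] 28.7
[243. 227.] all [448.  60.] [57. 60.] 6 ztop 0.030 top [447.4  60.5] [57. 59.] 8.2
[291. 243.] all [347.  84.] [38. 41.] 3 ztop 0.021 top [346.9  84.5] [38. 41.] 2.5
[239. 332.] all [426. 283.] [101.  43.] 88 ztop 0.032 top [425.4 283.1] [101.  43.] 87.1
[277. 338.] all [361. 290.] [111.  80.] 88 ztop 0.046 top [361.2 290.1] [109.  79.] 88.8
-- pads
[183. 125.] [ 650.1 -274.1] [134. 110.] 6.6 z 0.0069 1014
[179. 175.] [622.9 -90.2] [ 98. 135.] 83.7 z 0.0062 1448
[150. 230.] [642.8  77.7] [122.  93.] 1.6 z 0.0062 1948
[120. 309.] [651.9 260.2] [ 91. 124.] 70.7 z 0.0061 2857
```

View pics/crop0.png

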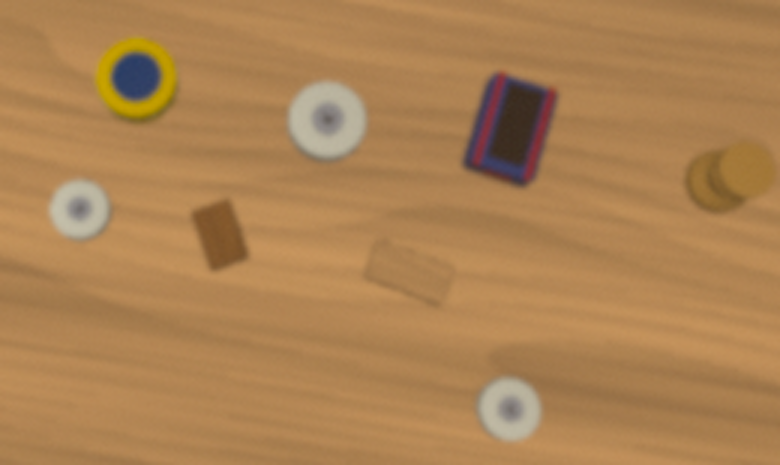

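The crop shows the 58 mm wheel at (327,119), clearly larger than the small wheels at (79,209) and (509,409). The tin is at (137,77) and the battery at (512,130). Heights from both views agree with the text (30, 45, 27, 28–30 and 5.6–6.2 mm). Next I refine the outlines by colour and start moving to behind the block's +y end.

```bash
cat > o.py <<'E'
from m import *
pads=dict(block=(650,259),tin=(642,76),bat=(618,-90),wheel=(647,-272))
for n in("top","side"):
    im,X=load(n); hsv=cv2.cvtColor(im,cv2.COLOR_BGR2HSV)
    for k,(x,y) in pads.items():
        near=np.hypot(X[...,0]*1e3-x,X[...,1]*1e3-y)<58 if k in("block","bat") else np.hypot(X[...,0]*1e3-x,X[...,1]*1e3-y)<40
        m=near&((hsv[...,1]>110)if k!="wheel" else (hsv[...,2]>110))&(hsv[...,2]>60)
        c=max(comp(X,m,30),key=lambda q:q[5],default=None)
        if c: print(n,k,np.round(c[2],1),np.round(c[3]),round(c[4],1),c[5])
    z=X[...,2]; print(n,"tall near left", [np.round(np.nanmax(z[(X[...,0]>.3)&(X[...,0]<.8)&(X[...,1]>a)&(X[...,1]<a+.05)],initial=-1),3) for a in (.3,.35,.4,.45,.5)])
E
python3 o.py
python3 -m crank '{"steps":[[[1,-0.5,0],[0,0,-1]],[[1,-0.5,0],[0,0,-1]],[[1,-0.5,0],[0,0,-1]],[[1,-0.5,0],[0,0,-1]],[[1,-1,0],[0,0,-1]],[[1,-1,0],[0,0,-1]],[[1,-1,0],[0,0,-1]],[[1,-1,0],[0,0,-1]],[[0.7,-1,0],[0,0,-1]],[[0,-1,0],[0,0,-1]]]}' 0 20
```

```text
top block [649.9 259.2] [ 46. 102.] 71.4 716
top tin [641.  76.] [64. 64.] 9.3 510
top bat [617.3 -89.6] [46. 73.] 85.5 515
top wheel [ 647.  -270.4] [59. 59.] 37.9 433
top tall near left [np.float64(0.092), np.float64(0.074), np.float64(0.006), np.float64(0.005), np.float64(0.094)]
side block [651.3 260.2] [ 43. 103.] 70.9 1121
side tin [643.1  76.9] [61. 67.] 14.8 518
side bat [619.3 -87.6] [52. 76.] 82.8 454
side wheel [ 649.  -269.3] [57. 60.] 47.6 241
side tall near left [np.float64(0.092), np.float64(0.074), np.float64(0.004), np.float64(-1.0), np.float64(-1.0)]
time: 0.98
ee_pos: [0.4292, 0.3864, 0.2221]
eef_rot: [0.573, 0.819, -0.0, 0.001]
ft_force: [-0.0, -0.1, -0.5]
width: 0.0283
grip_force: 0.0
```

```bash
python3 -m crank '{"steps":[[[0,-0.5,-1],[0,0,-1]],[[0,-0.4,-1],[0,0,-1]],[[0,0,-1],[0,0,-1]],[[0,0,-1],[0,0,-1]],[[0,0,-1],[0,0,-0.5]],[[0,0,-1],[0,0,0]],[[0,0,-1],[0,0,0]],[[0,0,-0.8],[0,0,0]],[[0,0,-0.4],[0,0,0]],[[0,0,0],[0,0,0]]]}'
```

```text
time: 1.82
ee_pos: [0.4246, 0.3656, 0.0153]
eef_rot: [0.719, 0.695, -0.002, 0.0]
ft_force: [-0.4, -1.3, -0.7]
width: 0.0005
grip_force: 0.0
```

```bash
python3 -m crank '{"steps":[[[0.12,-0.4,0],[0,0,0]],[[0,-0.4,0],[0,0,0]],[[0,-0.4,0],[0,0,0]],[[0,-0.4,0],[0,0,0]],[[0,-0.4,0],[0,0,0]],[[0,-0.4,0],[0,0,0]],[[0,-0.4,0],[0,0,0]],[[-0.06,-0.4,0],[0,0,0]],[[0,-0.4,0],[0,0,0]],[[-0.06,-0.4,0],[0,0,0]]]}' 0; python3 -m crank '{"steps":[[[0,0,0],[0,0,0]],[[0,1,0],[0,0,0]],[[0,1,1],[0,0,0]],[[0,0,1],[0,0,0]],[[0,0,1],[0,0,0]],[[0,0,1],[0,0,0]],[[0,0,1],[0,0,0]],[[0,0,0],[0,0,0]]]}' 87
cat > look.py <<'E'
import sys; from m import *
k=int(sys.argv[1])
for n in sys.argv[2:]:
    c=cams.camera(n); cv2.imwrite(f"pics/{n}{k}.png",c["pixels"]); X=cloud(c); np.save(f"pics/{n}{k}.npy",X)
E
python3 look.py 1 top side wrist; python3 - <<'E'
from m import *
for n in("top","side","wrist"):
    im,X=load(n,1)
    roi=(X[...,0]>.25)&(X[...,0]<.75)&(abs(X[...,1])<.5)
    for P,c,ctr,wh,a,k in comp(X,roi&(X[...,2]>.024)&(X[...,2]<.036),150):
        print(n,np.round(c),np.round(ctr,1),np.round(wh),round(a,1),"z %.3f"%np.median(P[:,2]))
E
```

```text
time: 2.65
ee_pos: [0.4258, 0.2657, 0.0176]
eef_rot: [0.719, 0.695, 0.0, 0.0]
ft_force: [-0.1, 0.7, 0.8]
width: 0.0003
grip_force: 0.3
time: 3.32
ee_pos: [0.4276, 0.3186, 0.1474]
eef_rot: [0.719, 0.695, 0.004, -0.0]
ft_force: [0.7, 1.0, -0.2]
width: 0.0466
grip_force: 0.0
top [225. 191.] [445.9  57.7] [57. 58.] 10.6 z 0.028
top [159. 192.] [419.2 200.5] [102.  43.] 88.0 z 0.030
top [350. 208.] [ 451.3 -220.8] [50. 73.] 79.8 z 0.033
top [287. 203.] [437.9 -81.6] [51. 38.] 1.4 z 0.025
wrist [198. 173.] [384.3 323.3] [ 53. 108.] 42.7 z 0.030
wrist [257. 259.] [424.3 248.4] [ 9. 41.] 87.5 z 0.029
wrist [257. 311.] [422.1 194.2] [36. 42.] 88.0 z 0.030
```

```bash
python3 -m crank '{"steps":[[[-0.26,-1,0],[0,0,0]],[[0,-1,0],[0,0,0]],[[0,-1,0],[0,0,0]],[[0,-1,0],[0,0,0]],[[0,-0.66,-0.5],[0,0,0]],[[0,0,-1],[0,0,0]],[[0,0,-1],[0,0,0]],[[0,0,-1],[0,0,0]],[[0,0,-1],[0,0,0]],[[0,0,0],[0,0,0]]]}' 87
```

```text
time: 4.3
ee_pos: [0.4158, 0.1981, 0.0251]
eef_rot: [0.719, 0.695, -0.004, -0.0]
ft_force: [-0.7, -0.2, -0.4]
width: 0.0869
grip_force: 0.0
```

```bash
python3 -m crank '{"steps":[[[0.2,0.15,-0.4],[0,0,0]],[[0,0,-0.4],[0,0,0]],[[0,0,0],[0,0,0]]]}' 87; python3 -m crank '{"steps":[[[0,0,0],[0,0,0]],[[0,0,0],[0,0,0]],[[0,0,0],[0,0,0]],[[0,0,0],[0,0,0]],[[0,0,0],[0,0,0]],[[0,0,0],[0,0,0]]]}' 20 25
```

```text
time: 4.55
ee_pos: [0.4233, 0.2035, 0.0088]
eef_rot: [0.719, 0.695, -0.001, -0.0]
ft_force: [-0.3, -0.3, -0.2]
width: 0.0872
grip_force: 0.0
time: 5.05
ee_pos: [0.4244, 0.2041, 0.0104]
eef_rot: [0.719, 0.695, 0.0, 0.0]
ft_force: [-0.4, 0.3, 0.0]
width: 0.0549
grip_force: 0.0
```

```bash
python3 -m crank '{"steps":[[[-0.1,0,-0.2],[0,0,0]],[[0,0,0],[0,0,0]],[[0,0,0],[0,0,0]],[[0,0,0],[0,0,0]],[[0,0,0],[0,0,0]],[[0,0,0],[0,0,0]]]}' 20 25
```

```text
time: 5.55
ee_pos: [0.4218, 0.204, 0.0051]
eef_rot: [0.719, 0.695, 0.0, 0.0]
ft_force: [-0.5, -0.1, -1.1]
width: 0.0417
grip_force: 25.0
```

```bash
python3 -m crank '{"steps":[[[0,0,1],[0,0,0]],[[0,0,1],[0,0,0]],[[0,0,1],[0,0,0]],[[1,0.3,0],[0,0,1]],[[1,0.3,0],[0,0,1]],[[1,0.3,0],[0,0,1]],[[1,0.3,0],[0,0,1]],[[1,0.3,0],[0,0,1]],[[1,0.3,0],[0,0,1]],[[1,0.3,0],[0,0,1]]]}'; python3 -m crank '{"steps":[[[1,0.1,0],[0,0,1]],[[1,0,0],[0,0,1]],[[0.15,0,0],[0,0,1]],[[0,0,0],[0,0,1]],[[0,0,0],[0,0,1]],[[0,0,0],[0,0,1]],[[0,0,0],[0,0,1]],[[0,0,0],[0,0,0.6]],[[0,0,0],[0,0,0]],[[0,0,0],[0,0,0]]]}'
cat > held.py <<'E'
import sys; from m import *
k=int(sys.argv[1]); lo,hi=map(float,sys.argv[2:4])
import subprocess
for n in("top","side"):
    c=cams.camera(n); im=c["pixels"]; cv2.imwrite(f"pics/{n}{k}.png",im); X=cloud(c); np.save(f"pics/{n}{k}.npy",X)
s=monitor.read_state(); print(np.round(s["ee_pos"],4),np.round(s["eef_rot"],4),s["width"],s["grip_force"])
E
python3 held.py 2 0 0; python3 - <<'E'
import cv2,numpy as np
a=[cv2.imread(f"pics/{n}2.png") for n in("top","side")]
cv2.imwrite("pics/both2.png",np.hstack([cv2.resize(a[0][:256,60:316],(400,400)),cv2.resize(a[1][130:384,0:254],(400,400))]))
E
```

```text
time: 6.38
ee_pos: [0.5978, 0.2569, 0.0797]
eef_rot: [0.475, 0.88, -0.0, -0.0]
ft_force: [0.4, 0.2, -0.4]
width: 0.0418
grip_force: 25.0
time: 7.22
ee_pos: [0.6505, 0.2589, 0.0798]
eef_rot: [0.166, 0.986, -0.0, -0.0]
ft_force: [-0.2, 0.1, -0.5]
width: 0.0419
grip_force: 25.0
[0.6505 0.259  0.0799] [ 1.657e-01  9.862e-01 -0.000e+00 -1.000e-04] 0.04225060662540524 24.999790953006595
```

View pics/both2.png

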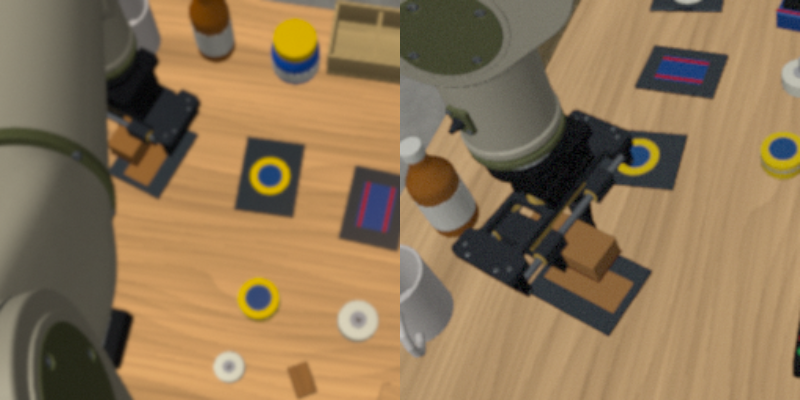

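The picture shows the block held level above its outline: top view (150,140), side view (590,245). It is parallel to the outline, so I lower it.

```bash
python3 - <<'E'
from m import *
im,X=load("side",0); m=(X[...,2]>.05)&(X[...,0]>.6)&(X[...,0]<.78)&(X[...,1]>.1)&(X[...,1]<.45)
P=X[m]; print(len(P), P.min(0) if len(P) else "", P.max(0) if len(P) else "")
E
python3 -m crank '{"steps":[[[0,0,-0.7],[0,0,0]],[[0,0,-0.6],[0,0,0]],[[0,0,-0.5],[0,0,0]],[[0,0,-0.4],[0,0,0]],[[0,0,-0.3],[0,0,0]],[[0,0,-0.1],[0,0,0]],[[0,0,0],[0,0,0]],[[0,0,0],[0,0,0]]]}'
```

```text
0  
time: 7.98
ee_pos: [0.6509, 0.2592, 0.0156]
eef_rot: [0.165, 0.986, 0.0, 0.0]
ft_force: [0.5, -0.4, 0.1]
width: 0.0421
grip_force: 25.0
```

```bash
python3 -m crank '{"steps":[[[0,0,-0.1],[0,0,0]],[[0,0,-0.06],[0,0,0]],[[0,0,0],[0,0,0]],[[0,0,0],[0,0,0]]]}'; python3 -m crank '{"steps":[[[0,0,0],[0,0,0]],[[0,0,0],[0,0,0]],[[0,0,0],[0,0,0]],[[0,0,0],[0,0,0]],[[0,0,0],[0,0,0]],[[0,0,0.5],[0,0,0]],[[0,0,1],[0,0,0]],[[0,0,1],[0,0,0]],[[0,0,1],[0,0,0]],[[0,0,0],[0,0,0]]]}' 87
```

```text
time: 8.32
ee_pos: [0.6506, 0.2591, 0.0112]
eef_rot: [0.165, 0.986, 0.0, 0.0]
ft_force: [0.6, 0.7, -0.8]
width: 0.042
grip_force: 25.0
time: 9.15
ee_pos: [0.6535, 0.2601, 0.1058]
eef_rot: [0.165, 0.986, 0.003, 0.004]
ft_force: [0.6, 0.6, 0.8]
width: 0.0868
grip_force: 0.0
```

```bash
python3 -m crank '{"steps":[[[-1,-1,0],[0,0,0]],[[-1,-1,0],[0,0,0]],[[-1,-1,0],[0,0,0]],[[-1,-1,0],[0,0,0]],[[-1,-1,0],[0,0,0]],[[-1,-1,0],[0,0,0]],[[-1,-1,0],[0,0,0]],[[-1,-1,0],[0,0,0]],[[-0.15,0,0],[0,0,0]],[[0,0,0],[0,0,0]]]}'; python3 look.py 3 top side wrist; python3 - <<'E'
from m import *
s=monitor.read_state(); print(np.round(s["ee_pos"],4))
for n in("top","side","wrist"):
    im,X=load(n,3)
    for lab,z0,z1,mn in(("tops",.024,.031,100),("block",.033,.04,100)):
      m=(X[...,0]>.35)&(X[...,0]<.75)&(abs(X[...,1])<.4)&(X[...,2]>z0)&(X[...,2]<z1)
      for P,c,ctr,wh,a,k in comp(X,m,mn):
        print(n,lab,np.round(c),np.round(ctr,1),np.round(wh),round(a,1),"z %.3f"%np.median(P[:,2]))
E
```

```text
time: 9.98
ee_pos: [0.446, 0.0579, 0.0995]
eef_rot: [0.166, 0.986, 0.001, 0.0]
ft_force: [0.2, 0.3, 0.6]
width: 0.0867
grip_force: 0.0
[0.4478 0.0599 0.0993]
top tops [290. 206.] [435.7 -85.7] [51. 40.] 66.5 z 0.025
top block [147.  99.] [637.7 277.4] [77. 28.] 3.2 z 0.036
top block [350. 209.] [ 451.3 -220.6] [48. 72.] 79.6 z 0.035
top block [136. 207.] [374.8 248.6] [34. 46.] 89.1 z 0.038
side tops [244. 226.] [446.3  60.9] [59. 54.] 48.4 z 0.028
side block [116. 300.] [651.5 259.1] [ 42. 102.] 70.9 z 0.036
wrist tops [485.  27.] [384.7 233.3] [32.  5.] 4.7 z 0.027
wrist tops [257. 202.] [448.6  58.6] [59. 59.] 29.1 z 0.028
wrist tops [ 64. 232.] [420.7 -86.6] [29. 14.] 70.7 z 0.024
wrist block [498.  24.] [385.7 236.3] [ 9. 30.] 89.3 z 0.038
```

```bash
python3 -m crank '{"steps":[[[0,0,-1],[0,0,0]],[[0,0,-1],[0,0,0]],[[0,0,-0.9],[0,0,0]],[[0,0,-0.6],[0,0,0]],[[0,0,-0.2],[0,0,0]],[[0,0,0],[0,0,0]],[[0,0,0],[0,0,0]]]}'; python3 -m crank '{"steps":[[[0,0,0],[0,0,0]],[[0,0,0],[0,0,0]],[[0,0,0],[0,0,0]],[[0,0,0],[0,0,0]],[[0,0,0],[0,0,0]],[[0,0,0],[0,0,0]],[[0,0,0],[0,0,0]],[[0,0,0],[0,0,0]]]}' 20 25
```

```text
time: 10.72
ee_pos: [0.4475, 0.0595, 0.0065]
eef_rot: [0.164, 0.986, 0.0, 0.0]
ft_force: [-0.5, -0.1, -1.2]
width: 0.0868
grip_force: 0.0
time: 11.38
ee_pos: [0.447, 0.0591, 0.0064]
eef_rot: [0.165, 0.986, 0.0, 0.0]
ft_force: [-0.7, -0.1, 6.0]
width: 0.0596
grip_force: 25.0
```

```bash
python3 -m crank '{"steps":[[[0,0,1],[0,0,0]],[[0,0,1],[0,0,0]],[[0.8,0.1,1],[0,0,0]],[[1,0.1,0],[0,0,0]],[[1,0.1,0],[0,0,0]],[[1,0.1,0],[0,0,0]],[[1,0.1,0],[0,0,0]],[[1,0.1,0],[0,0,0]],[[1,0.1,0],[0,0,0]],[[1,0,0],[0,0,0]]]}';  python3 -m crank '{"steps":[[[0,0,-0.4],[0,0,0]],[[0,0,-0.7],[0,0,0]],[[0,0,-0.6],[0,0,0]],[[0,0,-0.4],[0,0,0]],[[0,0,-0.3],[0,0,0]],[[0,0,0],[0,0,0]],[[0,0,0],[0,0,0]]]}'
```

```text
time: 12.22
ee_pos: [0.6426, 0.0773, 0.0804]
eef_rot: [0.164, 0.986, 0.0, -0.001]
ft_force: [0.6, -0.0, 0.1]
width: 0.0596
grip_force: 25.0
time: 12.8
ee_pos: [0.6417, 0.0765, 0.0211]
eef_rot: [0.165, 0.986, -0.0, -0.0]
ft_force: [0.6, 1.0, -0.7]
width: 0.0597
grip_force: 25.0
```

Lower 8 mm, release, rise, then travel to the wheel at (438,−85.5).

```bash
python3 -m crank '{"steps":[[[0,0,-0.15],[0,0,0]],[[0,0,-0.15],[0,0,0]],[[0,0,-0.04],[0,0,0]],[[0,0,0],[0,0,0]],[[0,0,0],[0,0,0]]]}'; python3 -m crank '{"steps":[[[0,0,0],[0,0,0]],[[0,0,0],[0,0,0]],[[0,0,0],[0,0,0]],[[0,0,0],[0,0,0]],[[0,0,0],[0,0,0]],[[0,0,0.5],[0,0,0]],[[0,0,1],[0,0,0]],[[0,0,1],[0,0,0]],[[0,0,1],[0,0,0]],[[0,0,0.3],[0,0,0]]]}' 87; python3 -m crank '{"steps":[[[-1,-0.8,0],[0,0,0]],[[-1,-0.8,0],[0,0,0]],[[-1,-0.8,0],[0,0,0]],[[-1,-0.8,0],[0,0,0]],[[-1,-0.8,0],[0,0,0]],[[-1,-0.8,0],[0,0,0]],[[-1,-0.8,0],[0,0,0]],[[-1,-0.8,0],[0,0,0]],[[-0.15,-0.1,0],[0,0,0]],[[0,0,0],[0,0,0]]]}'; python3 look.py 4 top side wrist; python3 - <<'E'
from m import *
s=monitor.read_state(); print(np.round(s["ee_pos"],4))
for n in("top","side","wrist"):
    im,X=load(n,4)
    for lab,z0,z1,mn in(("felt",.018,.03,100),("shank",.042,.06,5),("tin",.031,.038,100)):
      m=(X[...,0]>.35)&(X[...,0]<.75)&(abs(X[...,1])<.4)&(X[...,2]>z0)&(X[...,2]<z1)
      for P,c,ctr,wh,a,k in comp(X,m,mn):
        print(n,lab,np.round(c),np.round(ctr,1),np.round(wh),round(a,1),"z %.3f"%np.median(P[:,2]))
E
```

```text
time: 13.22
ee_pos: [0.6419, 0.0766, 0.0128]
eef_rot: [0.165, 0.986, 0.0, 0.0]
ft_force: [-0.3, -0.2, -1.8]
width: 0.0594
grip_force: 25.0
time: 14.05
ee_pos: [0.6439, 0.0766, 0.1129]
eef_rot: [0.165, 0.986, 0.001, 0.003]
ft_force: [0.4, 0.6, 0.6]
width: 0.0869
grip_force: 0.0
time: 14.88
ee_pos: [0.437, -0.0871, 0.1082]
eef_rot: [0.166, 0.986, 0.0, 0.0]
ft_force: [-0.1, 0.6, -0.9]
width: 0.087
grip_force: 0.0
[ 0.4391 -0.0851  0.108 ]
top felt [161. 100.] [636.8 242.2] [ 38. 106.] 49.0 z 0.024
top shank [ 98. 193.] [395.  325.9] [9. 6.] 33.0 z 0.043
top shank [105. 194.] [392.9 310.3] [5. 4.] 41.2 z 0.043
top shank [354. 207.] [ 450.7 -223.8] [19. 55.] 80.1 z 0.044
top shank [113. 207.] [372.6 283.4] [45. 79.] 0.1 z 0.044
top shank [ 93. 203.] [371.  330.5] [12. 10.] 77.4 z 0.043
top shank [420. 226.] [ 429.5 -366.7] [22.  8.] 40.0 z 0.044
top tin [156.  93.] [649.4 256.5] [ 44. 100.] 70.8 z 0.035
top tin [233. 108.] [639.7  73.5] [57. 58.] 23.0 z 0.034
top tin [358. 211.] [ 449.1 -231.4] [27. 71.] 80.5 z 0.033
side felt [255. 177.] [439.3 -83.1] [57. 55.] 5.2 z 0.024
side felt [150
[... 357 characters left out ...]
 344.] [393.7 312.4] [9. 9.] 15.8 z 0.043
side shank [255. 353.] [395.4 328.9] [10. 10.] 19.6 z 0.043
side shank [271. 355.] [369.5 328.5] [4. 4.] 70.3 z 0.043
side shank [267. 358.] [374.2 334.2] [2. 7.] 81.9 z 0.042
side tin [147. 221.] [642.2  77. ] [57. 57.] 78.2 z 0.034
side tin [116. 300.] [651.7 258.8] [ 42. 103.] 71.1 z 0.036
wrist felt [451.   3.] [355.8  79.9] [17.  6.] 69.6 z 0.019
wrist felt [258. 196.] [440.3 -85.5] [57. 57.] 26.5 z 0.024
wrist felt [112. 229.] [ 423.9 -208.3] [54. 22.] 52.3 z 0.024
wrist shank [258. 209.] [440.4 -85.6] [7. 8.] 72.9 z 0.051
wrist shank [101. 255.] [ 437.2 -208.6] [13. 19.] 69.9 z 0.044
wrist tin [108. 240.] [ 426.6 -208.8] [51. 30.] 40.7 z 0.034
```

```bash
python3 -m crank '{"steps":[[[0,0,-1],[0,0,0]],[[0,0,-1],[0,0,0]],[[0,0,-1],[0,0,0]],[[0,0,-0.7],[0,0,0]],[[0,0,-0.4],[0,0,0]],[[0,0,0],[0,0,0]],[[0,0,0],[0,0,0]]]}' 87; python3 -m crank '{"steps":[[[0,0,0],[0,0,0]],[[0,0,0],[0,0,0]],[[0,0,0],[0,0,0]],[[0,0,0],[0,0,0]],[[0,0,0],[0,0,0]],[[0,0,0],[0,0,0]],[[0,0,0],[0,0,0]],[[0,0,0],[0,0,0]]]}' 20 25
```

```text
time: 15.62
ee_pos: [0.4385, -0.0857, 0.0052]
eef_rot: [0.164, 0.986, -0.0, -0.0]
ft_force: [0.2, 0.3, 0.4]
width: 0.0868
grip_force: 0.0
time: 16.28
ee_pos: [0.4383, -0.0859, 0.0054]
eef_rot: [0.165, 0.986, 0.0, 0.0]
ft_force: [-0.3, 0.3, 5.6]
width: 0.0575
grip_force: 25.0
```

```bash
python3 -m crank '{"steps":[[[0,0,1],[0,0,0]],[[0,0,1],[0,0,0]],[[0.35,0,1],[0,0,0]],[[1,-0.9,0],[0,0,0]],[[1,-0.9,0],[0,0,0]],[[1,-0.9,0],[0,0,0]],[[1,-0.9,0],[0,0,0]],[[1,-0.9,0],[0,0,0]],[[1,-0.9,0],[0,0,0]],[[1,-0.9,0],[0,0,0]]]}';  python3 -m crank '{"steps":[[[1,-1,0],[0,0,0]],[[0,-0.06,-0.4],[0,0,0]],[[0,0,-0.7],[0,0,0]],[[0,0,-0.6],[0,0,0]],[[0,0,-0.4],[0,0,0]],[[0,0,-0.3],[0,0,0]],[[0,0,0],[0,0,0]],[[0,0,0],[0,0,0]]]}'
```

```text
time: 17.12
ee_pos: [0.6226, -0.2444, 0.0793]
eef_rot: [0.165, 0.986, 0.0, -0.0]
ft_force: [-0.7, 0.2, -0.3]
width: 0.0576
grip_force: 25.0
time: 17.78
ee_pos: [0.6467, -0.2696, 0.0202]
eef_rot: [0.165, 0.986, 0.0, -0.0]
ft_force: [0.3, -0.0, 0.2]
width: 0.0575
grip_force: 25.0
```

```bash
python3 -m crank '{"steps":[[[0.04,0,-0.15],[0,0,0]],[[0,0,-0.15],[0,0,0]],[[0,0,-0.03],[0,0,0]],[[0,0,0],[0,0,0]],[[0,0,0],[0,0,0]]]}'; python3 -m crank '{"steps":[[[0,0,0],[0,0,0]],[[0,0,0],[0,0,0]],[[0,0,0],[0,0,0]],[[0,0,0],[0,0,0]],[[0,0,0],[0,0,0]],[[0,0,0.5],[0,0,0]],[[0,0,1],[0,0,0]],[[0,0,1],[0,0,0]],[[0,0,1],[0,0,0]],[[0,0,0.5],[0,0,0]]]}' 87; python3 -m crank '{"steps":[[[-1,0.25,0],[0,0,0.9]],[[-1,0.25,0],[0,0,0.9]],[[-1,0.25,0],[0,0,0]],[[-1,0.25,0],[0,0,0]],[[-1,0.25,0],[0,0,0]],[[-1,0.25,0],[0,0,0]],[[-1,0.25,0],[0,0,0]],[[-0.8,0.25,0],[0,0,0]],[[0,0,0],[0,0,0]],[[0,0,0],[0,0,0]]]}'; python3 look.py 5 top side wrist; python3 - <<'E'
from m import *
s=monitor.read_state(); print(np.round(s["ee_pos"],4))
for n in("top","side","wrist"):
    im,X=load(n,5)
    for lab,z0,z1,mn in(("felt",.024,.0335,100),("ct",.041,.049,40)):
      m=(X[...,0]>.40)&(X[...,0]<.75)&(X[...,1]<.0)&(X[...,1]>-.33)&(X[...,2]>z0)&(X[...,2]<z1)
      for P,c,ctr,wh,a,k in comp(X,m,mn):
        print(n,lab,np.round(c),np.round(ctr,1),np.round(wh),round(a,1),"z %.3f"%np.median(P[:,2]))
E
```

```text
time: 18.2
ee_pos: [0.6479, -0.27, 0.012]
eef_rot: [0.165, 0.986, 0.0, 0.0]
ft_force: [0.3, -0.9, -1.3]
width: 0.0577
grip_force: 25.0
time: 19.03
ee_pos: [0.6491, -0.2708, 0.1164]
eef_rot: [0.165, 0.986, -0.0, 0.002]
ft_force: [0.9, 0.4, 1.0]
width: 0.0871
grip_force: 0.0
time: 19.87
ee_pos: [0.4525, -0.2198, 0.1124]
eef_rot: [0.087, 0.996, 0.0, 0.001]
ft_force: [0.1, 0.2, 0.3]
width: 0.087
grip_force: 0.0
[ 0.4537 -0.2201  0.1121]
top felt [377. 126.] [ 650.8 -259.7] [31. 56.] 65.8 z 0.030
side felt [182. 119.] [ 648.3 -267.9] [57. 58.] 21.8 z 0.031
side felt [257. 141.] [ 445.2 -200.5] [84. 38.] 24.1 z 0.030
side ct [255. 131.] [ 453.  -219.1] [30. 56.] 79.5 z 0.044
wrist felt [258. 180.] [ 453.4 -219.6] [50. 71.] 79.8 z 0.032
wrist ct [259. 203.] [ 454.4 -219.8] [26. 56.] 80.8 z 0.044
```

```bash
python3 -m crank '{"steps":[[[0,0,-1],[0,0,0]],[[0,0,-1],[0,0,0]],[[0,0,-1],[0,0,0]],[[0,0,-0.8],[0,0,0]],[[0,0,-0.45],[0,0,0]],[[0,0,0],[0,0,0]],[[0,0,0],[0,0,0]]]}' 87; python3 -m crank '{"steps":[[[0,0,0],[0,0,0]],[[0,0,0],[0,0,0]],[[0,0,0],[0,0,0]],[[0,0,0],[0,0,0]],[[0,0,0],[0,0,0]],[[0,0,0],[0,0,0]],[[0,0,0],[0,0,0]],[[0,0,0],[0,0,0]],[[0,0,0],[0,0,0]]]}' 20 35
```

```text
time: 20.6
ee_pos: [0.4531, -0.2202, 0.0056]
eef_rot: [0.087, 0.996, -0.0, -0.0]
ft_force: [-0.4, -1.6, -0.2]
width: 0.0867
grip_force: 0.0
time: 21.35
ee_pos: [0.4529, -0.2198, 0.0057]
eef_rot: [0.087, 0.996, 0.0, 0.0]
ft_force: [-1.2, 1.3, 3.5]
width: 0.0495
grip_force: 35.0
```

```bash
python3 -m crank '{"steps":[[[0,0,1],[0,0,0]],[[0,0,1],[0,0,0]],[[0.1,0,1],[0,0,0]],[[1,0.8,0],[0,0,0.5]],[[1,0.8,0],[0,0,0.5]],[[1,0.8,0],[0,0,0]],[[1,0.8,0],[0,0,0]],[[1,0.8,0],[0,0,0]],[[1,0.8,0],[0,0,0]],[[0.5,0.45,0],[0,0,0]]]}';  python3 -m crank '{"steps":[[[0,0,-0.4],[0,0,0]],[[0,0,-0.7],[0,0,0]],[[0,0,-0.6],[0,0,0]],[[0,0,-0.4],[0,0,0]],[[0,0,-0.3],[0,0,0]],[[0,0,0],[0,0,0]],[[0,0,0],[0,0,0]]]}'
```

```text
time: 22.18
ee_pos: [0.6199, -0.085, 0.0797]
eef_rot: [0.042, 0.999, 0.001, -0.0]
ft_force: [0.3, 0.6, -2.4]
width: 0.0498
grip_force: 35.0
time: 22.77
ee_pos: [0.6176, -0.089, 0.0206]
eef_rot: [0.043, 0.999, 0.0, -0.0]
ft_force: [0.1, -0.4, -1.8]
width: 0.0498
grip_force: 35.0
```

```bash
python3 -m crank '{"steps":[[[0,0,-0.15],[0,0,0]],[[0,0,-0.15],[0,0,0]],[[0,0,-0.03],[0,0,0]],[[0,0,0],[0,0,0]],[[0,0,0],[0,0,0]]]}'; python3 -m crank '{"steps":[[[0,0,0],[0,0,0]],[[0,0,0],[0,0,0]],[[0,0,0],[0,0,0]],[[0,0,0],[0,0,0]],[[0,0,0],[0,0,0]],[[0,0,0.5],[0,0,0]],[[0,0,1],[0,0,0]],[[0,0,1],[0,0,0]],[[0,0,1],[0,0,0]],[[0,0,1],[0,0,0]]]}' 87; python3 -m crank '{"steps":[[[-1,0,1],[0,0,0]],[[-1,0,1],[0,0,0]],[[-1,0,1],[0,0,0]],[[-1,0,1],[0,0,0]],[[-1,0,0],[0,0,0]],[[-1,0,0],[0,0,0]],[[0,0,0],[0,0,0]],[[0,0,0],[0,0,0]]]}'; python3 look.py 6 top side wrist; python3 - <<'E'
from m import *
for n in("side","top"):
    im,X=load(n,6)
    for lab,z0,z1,mn in(("tops",.027,.042,100),("foot",.055,.07,30)):
      m=(X[...,0]>.40)&(X[...,0]<.75)&(abs(X[...,1])<.42)&(X[...,2]>z0)&(X[...,2]<z1)
      for P,c,ctr,wh,a,k in comp(X,m,mn):
        print(n,lab,np.round(c),np.round(ctr,1),np.round(wh),round(a,1),"z %.3f"%np.median(P[:,2]))
E
```

```text
time: 23.18
ee_pos: [0.6179, -0.0887, 0.0125]
eef_rot: [0.043, 0.999, 0.0, 0.0]
ft_force: [0.8, 0.4, -2.2]
width: 0.0495
grip_force: 35.0
time: 24.02
ee_pos: [0.6178, -0.0889, 0.1271]
eef_rot: [0.043, 0.999, 0.0, 0.0]
ft_force: [0.5, -0.3, -0.9]
width: 0.0868
grip_force: 0.0
time: 24.68
ee_pos: [0.4673, -0.0889, 0.2262]
eef_rot: [0.044, 0.999, 0.0, 0.001]
ft_force: [0.7, 0.0, 0.4]
width: 0.0868
grip_force: 0.0
side tops [182. 118.] [ 649.  -269.7] [55. 56.] 28.6 z 0.031
side tops [178. 169.] [618.5 -85.8] [49. 75.] 86.6 z 0.039
side tops [147. 222.] [642.8  76.5] [58. 58.] 81.9 z 0.034
side tops [116. 300.] [651.3 258.7] [ 42. 102.] 71.3 z 0.036
side foot [266.  89.] [ 440.  -375.9] [38. 37.] 5.9 z 0.063
top tops [156.  93.] [649.  256.3] [ 44. 100.] 70.9 z 0.035
top tops [233. 108.] [639.9  74.3] [59. 59.] 38.4 z 0.033
top tops [389. 131.] [ 642.2 -290.7] [17. 52.] 75.5 z 0.030
top foot [428. 222.] [ 439.1 -378.1] [38. 40.] 1.6 z 0.063
```

View pics/side6.png

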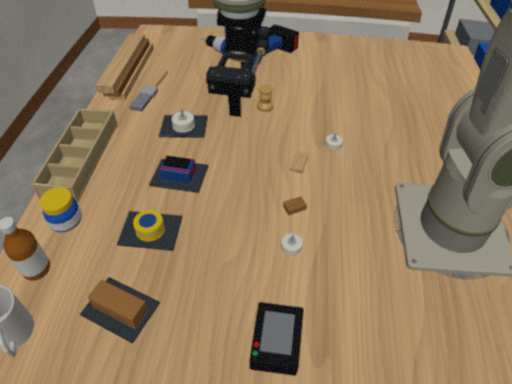

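The side view shows all four things flat on their own pads: block (118,303), tin (149,228), battery (178,170), wheel (183,122). The foot has not moved, at (265,98). Each centre measures within about 3 mm of its outline, so I hand the job in.

```bash
python3 -c "
from bench import ticket; print(ticket.close_job())"
```

```text
the job is handed in; nothing more can be done
None
```

I put the sanding block, buffing wheel, wax tin and battery back on their own pads, each measuring within about 3 mm of its outline, left the turned foot where it stood, and handed the job in at about 25 s; no verdict came back.

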